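# Clamp a heatsink in the cam jig

### The arm

A 6-joint arm with a two-finger parallel gripper is mounted at the origin on the work surface; the furniture and walls round the work are solid. World frame = base frame: x ahead of the robot, y to its left, z up, the work surface at z = 0. Lengths are in m, angles in rad, forces in N, time in s.
With the tool pointing down it reaches from about 0.3 to 0.775 m from the base axis. Payload 14.6 kg.
Tool frame: the origin (TCP) lies between the finger pads; the fingertips stand 14 mm ahead of it and the grasp point (between the pads) lies 5 mm behind it; z points along the fingers, y is the line along which they close (so a half turn about z gives the same grasp; the last joint's range is limited). The gripper opens to 94 mm and grips with 3 to 60 N. Pads are 16 mm wide; open, the fingers measure 119 mm over their backs; the gripper's body (75 mm by 177 mm) begins 78 mm behind the grasp point.
Start: joints at [1.061, 0.3, 1.521, -0, 1.321, -0.067], TCP at [0.236, 0.497, 0.219] pointing down, gripper open.
Joint ranges: [-3.03, 3.03], [-0.79, 2.21], [0.23, 2.52], [-1.04, 4.18], [0, 3.07], [-2.55, 2.55]. Speed limits (rad/s): [2.22, 2.22, 2.57, 3.14, 3.14, 3.14].

### API

Orientations are given as [roll, pitch, yaw] about the fixed x, y, z axes, in that order (R = Rz(yaw) Ry(pitch) Rx(roll)).
In Python, from station import ctrl gives the robot as it stands. The module is installed in compiled form; this text tells all that it offers.
- The arm moves only by the tool move_arm, never from a script. Its argument "targets" is a list of rows, each a list of 7 numbers: the opening, from -1 (shut) to 1 (fully open), then the shift along the tool's x, y, z in units of 50 mm (1.0 is 50 mm), then the turn, a rotation vector about the tool's x, y, z in rad. A call has 1 to 12 rows; each row is the pose to reach, as a shift and turn from the pose commanded when the call began, along the tool's axes at that moment; what a row does not reach only later rows make up. A row lasts 1/10 s, in which the tool goes at most 50 mm and 8.59 degrees, less where a joint would pass 70% of its speed; a pose out of reach is approached as far as the arm can. A call with a gripper value outside its range is refused whole. The fingers move at their own pace and stop on an object; "grip_force" is the grip in N (left out, the last holds). Time passes only in rows, so rows that repeat a pose let the fingers close. It gives the time, the measured TCP pose, the force, the opening and the grip force at its end, in the units of the state.
- ctrl.get_obs(): the state, without advancing time (a new reading comes with each control period).
- ctrl.camera(name): name is "scene" or "side" or "wrist"; returns (picture, depth): 480x640x3 uint8, red, green, blue; 480x640 float32, m along the optical axis (not along the pixel's ray), 0 where there is no reading.
- ctrl.camera_params(name): a dict with "intrinsics" (3x3 intrinsics, pixels), "k1" (the pictures are not rectified: a ray, as slopes to the right and down, at radius r is drawn at 1 + k1 r^2 times it, then the intrinsics apply), "rvec" (rotation vector, rad) and "tvec" (3), from world to camera coordinates, as OpenCV has them; the wrist camera has in their place "T_tool_cam" (4x4, takes a point from camera to tool coordinates, whose origin is the TCP and whose axes are the flange's). Camera axes: x right, y down, z forward; pixel columns grow to the right and rows downward; lengths in m; the calibration is good to about 2 mm. A picture is of the moment at which its call begins: read the wrist's pose just before it. camera_params takes no time and is no camera call.
- ctrl.hand_in(): hands the job in; it is judged then, once.
Trained networks look in the newest picture that a camera, given by its name, has taken for a name from the list of things; names that differ only in an ending like _2 or _b are one class to them, and where a whole thing is asked for, a point or a joint stands for the part that bears it (a point fixed in the world has none). Each returns a list of dicts, best first, with "score" (0 to 1); they miss things now and then, are a little off and sometimes report something else, mostly with a low value. They report only what shows in the picture. A call takes as long as a camera call. They do not tell look-alikes from the thing itself.
- ctrl.cut_out(camera, target): "region" (480x640 bool, what is visible of it) and "point" ([column, row] in pixels, amid what is visible of it).
- ctrl.tip_of(camera, target): "point" ([column, row] in pixels: a listed point, or the origin of a listed thing).
The state is a dict: "time_s": time; "qpos": joint angles; "joint_vel": joint speeds; "tau": joint torques, N m; "ee_pos": TCP position; "eef_rot": TCP orientation; "force": force on the tool from outside, world axes, zero at the start; "moment": the same for the moment, N m; "grip_width": finger opening in m; "grip_force": force on a finger pad.
Only numpy, scipy, OpenCV 4.12 (cv2) and the standard library are available. Lean on these libraries where they do the work, as an engineer would, in place of code of your own. Each camera call takes 0.05 s, during which the arm holds its last target. There are 200 camera calls.

### The job

Set the small finned heatsink flat on the seat of the aluminium clamping jig, fins up, between the fence and the jaw. Then turn the jig's cam knob clockwise until the sprung index pin drops fully into its notch, so that the heatsink stays clamped, and let go. Stop turning there: do not force the knob on against the pin once it is in.

Things in the scene. Friction and masses are not known exactly. Their poses are not given: they have to be found in the camera images.
- heatsink: bare aluminium heatsink, 40 x 40 x 24 mm, 0.1 to 0.16 kg, lying loose on the table left of the jig, fins up. Origin: centre of its underside, z up; x across the fins, y along them. It may be gripped across x or y, and may stand in the jig either way round.
- jig: clamping jig fixed to the table: aluminium deck 10 mm thick, with a round end (66 mm radius) under the knob and an arm 64 mm wide running along its +y to y = 118 mm. Origin: on the table under the knob axis, z up. On the round end, within 0.35 rad either side of -y, stands the foot of a sprung brass index pin with a black tail button (up to 81 mm from the axis, below 26 mm height).
- seat (a point): middle of the seat, on the deck's upper face (10 mm above the table), axes as the jig, 80 mm from the knob axis along +y: midway between fence and jaw faces when the knob reads 0. The gap along y is 48 mm at knob 0 and shrinks 13 mm per rad. Both x sides of the seat are open.
- fence (a point): middle of the fixed dark steel fence's face, which looks to the jig's -y at y = 104 mm, axes as the jig; this point is 18 mm above the table. The fence is 40 mm wide, 10 mm thick, its top 26 mm above the table.
- clamp_jaw: dark steel jaw facing the fence: 40 mm wide in x, 8 mm thick, top 26.5 mm above the table. Its origin is the jig's at knob 0, its face at y = 56 mm of its own frame. It moves to +y by 13 mm per rad of clockwise turn and is sprung: once it presses on something it gives way by up to 12 mm, with 4 to 7.5 N. It pushes a loosely placed heatsink home against the fence.
- knob_grip (a point): point on the cam knob's vertical axis, 57 mm above the table, the height to grip. An upright bar, 48 mm long, 14 mm thick, 32 to 66 mm above the table, stands on a skirt of 33 mm radius (top at 29.5 mm). The point turns with the knob: at knob 0 its axes are the jig's; the bar lies 0.7 rad anticlockwise (from above) of the point's x.
- cam_knob (a joint): turn of the knob, rad, growing clockwise seen from above; starts at -0.05 to 0.1. The notch, hidden under the skirt, meets the pin between 0.75 and 1.45, as its foot is set: find it by feel. Turning takes 0.08 to 0.2 Nm; at the notch the moment falls suddenly, then within 0.1 rad rises as the notch wall pushes the pin sideways (see pin_bracket). The notch is a stop: do not force the knob on.
- index_pin (a joint): radial position of the index pin, m: about 0 while it rides on the cam, -0.005 when fully dropped into the notch (its tail button moves in by 5 mm). A spring of 2 N pushes it in; it drops within about 0.1 rad of knob turn.
- pin_bracket (a joint): sideways yielding of the bracket that carries the pin, rad about the knob axis from its middle, growing clockwise seen from above. Springs centre it (0.9 Nm/rad). While the pin rides on the cam it is dragged to 0.02 to 0.06; when the knob is turned on with the pin in the notch it follows the knob. Beyond 0.10 (about 0.09 Nm, 3 N on the pin) it is overloaded. Once let go it rests at 0 to -0.1.
Things that resemble listed ones, but are neither listed nor needed, are in the scene too. Of the things that look like the heatsink, take the one that is farthest to the robot's right at the start.

How it is judged:
On the way, in this order (a step that is already met when the one before it is completed fails the run):
1. the heatsink lies flat on the seat between fence and jaw, let go, with the pin not yet in the notch (x of heatsink in the frame of seat between -0.009 and 0.009 m and y of heatsink in the frame of seat between -0.007 and 0.007 m and z of heatsink in the frame of seat below 0.002 m and angle between heatsink's own z axis and vertical below 0.06 rad and contact force between the fingers and heatsink below 0.3 N and value of joint index_pin above -0.0025 m), for 0.2 s.
2. the pin has dropped into the notch and the jaw presses on the heatsink (value of joint index_pin below -0.004 m and contact force between clamp_jaw and heatsink above 2.5 N), for 0.2 s.
At the end, for the whole second after the job is handed in: The index pin is in its notch (at least 4 of its 5 mm), the jaw presses on the heatsink with more than 2.5 N and holds it against the fence, and the heatsink lies flat on the seat (within 2.5 mm in height and 0.06 rad, within 10 mm of the seat's middle along x), fins up, at rest (all of step 2 and x of heatsink in the frame of seat between -0.01 and 0.01 m and y of heatsink in the frame of seat between 0.002 and 0.006 m and z of heatsink in the frame of seat below 0.0025 m and angle between heatsink's own z axis and vertical below 0.06 rad and linear speed of heatsink below 0.01 m/s); the robot touches nothing.
It fails at once if the knob was forced on against the pin in its notch: the pin bracket yielded sideways by more than 0.10 rad (value of joint pin_bracket above 0.1 rad).
It also fails if it takes over 72 s, if anything falls off the work surface, if the arm or the gripper's body presses on something with over 40 N, if the wrist force passes 120 N, or if a joint passes its speed limit or range.

## Working session

There is one attempt and no reset: what is moved stays moved. The work goes in short steps, Python scripts to look and compute and a tool call to move; the robot and the scene stay as the last step left them, time stands still between calls to the robot, and variables do not carry over. Pictures are saved under pics/ and viewed, at most 10 in all, crops included, and the job is handed in when it is done.

Besides the shell and the picture viewer there is one more tool, called by a JSON object that holds its "op" and its "data", one argument or row to a line. move_arm: Moves the arm, as the interface text tells. Its arguments: {"type":"object","properties":{"targets":{"type":"array"},"grip_force":{"type":"number"}},"required":["targets"]}

```bash
mkdir -p pics; cat > h.py <<'E'
import numpy as np, cv2
from scipy.spatial.transform import Rotation as R
from station import ctrl
def cam(name):
    o=ctrl.get_obs(); p,d=ctrl.camera(name); P=ctrl.camera_params(name)
    K=np.array(P["intrinsics"]);k1=P["k1"]
    if "rvec" in P:
        Rc=cv2.Rodrigues(np.array(P["rvec"],float))[0];T=np.eye(4);T[:3,:3]=Rc.T;T[:3,3]=-Rc.T@np.array(P["tvec"]).ravel()
    else:
        W=np.eye(4);W[:3,:3]=R.from_euler('xyz',o["eef_rot"]).as_matrix();W[:3,3]=o["ee_pos"];T=W@np.array(P["T_tool_cam"])
    return dict(p=p,d=d,K=K,k1=k1,T=T)
def rays(c,uv):
    D=np.array([c['k1'],0,0,0,0.])
    n=cv2.undistortPoints(np.array(uv,float).reshape(-1,1,2),c['K'],D).reshape(-1,2)
    return np.c_[n,np.ones(len(n))]
def onplane(c,uv,z):
    r=rays(c,uv)@c['T'][:3,:3].T;o=c['T'][:3,3]
    return o+r*((z-o[2])/r[:,2])[:,None]
def pts(c,mask):
    v,u=np.nonzero(mask&(c['d']>0)); r=rays(c,np.c_[u,v])*c['d'][v,u][:,None]
    return r@c['T'][:3,:3].T+c['T'][:3,3],np.c_[u,v]
def save(c,n): cv2.imwrite(f'pics/{n}.png',c['p'][...,::-1])
E
python3 - <<'E'
from h import *
o=ctrl.get_obs();print({k:np.round(v,3) for k,v in o.items()})
ims=[]
for n in("scene","wrist"):
    c=cam(n);save(c,n)
    for t in("heatsink","jig"):
        for r in ctrl.cut_out(n,t):
            P,_=pts(c,r['region']); print(n,t,round(r['score'],2),np.round(r['point']),r['region'].sum(),np.round(np.median(P,0),3) if len(P) else'')
    for t in("jig","knob_grip","seat","fence","heatsink"):
        z=dict(jig=0,knob_grip=.057,seat=.01,fence=.018,heatsink=0)[t]
        for r in ctrl.tip_of(n,t): print(n,t,round(r['score'],2),np.round(r['point']),np.round(onplane(c,[r['point']],z),3))
E
```

```text
{'time_s': np.float64(0.0), 'qpos': array([ 1.061,  0.3  ,  1.522, -0.   ,  1.321, -0.067]), 'joint_vel': array([-0.   , -0.001, -0.001, -0.   ,  0.001,  0.001]), 'tau': array([ 2.0000e-03, -5.3182e+01, -3.5273e+01,  7.1000e-02,  2.5000e-02,
       -0.0000e+00]), 'ee_pos': array([0.236, 0.497, 0.219]), 'eef_rot': array([-3.14 , -0.   ,  2.699]), 'force': array([ 0.244, -0.089,  0.397]), 'moment': array([0.009, 0.036, 0.04 ]), 'grip_force': np.float64(0.0), 'grip_width': np.float64(0.094)}
scene heatsink 0.62 [327. 217.] 443 [0.573 0.29  0.01 ]
scene jig 0.85 [407. 309.] [[0.545 0.012 0.   ]]
scene jig 0.37 [327. 223.] [[0.572 0.29  0.   ]]
scene knob_grip 0.62 [412. 280.] [[0.545 0.008 0.057]]
scene seat 0.93 [386. 279.] [[0.556 0.079 0.01 ]]
scene fence 0.63 [377. 264.] [[0.56  0.112 0.018]]
scene heatsink 0.96 [329. 224.] [[0.573 0.285 0.   ]]
scene heatsink 0.6 [301. 198.] [[0.577 0.403 0.   ]]
```

View pics/scene.png

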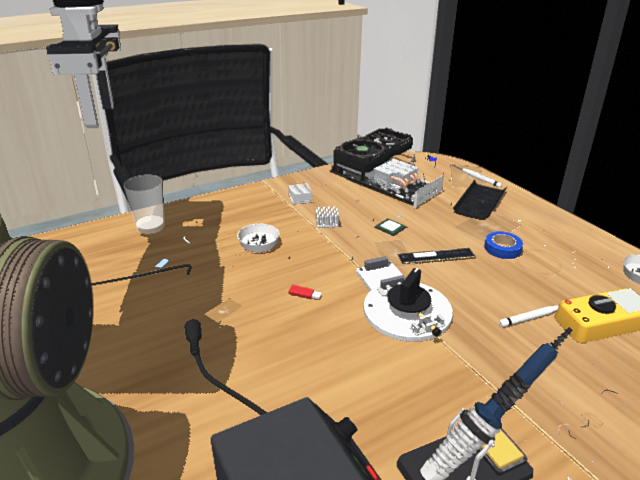

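View pics/wrist.png

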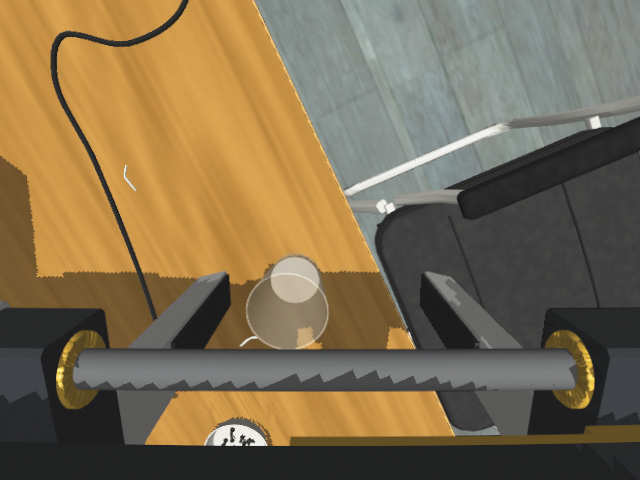

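The scene view shows two heatsink look-alikes, at (327,217) and (301,193). The right-hand one is the first, at about world (0.573, 0.288). The jig's knob is at (410,290) and its arm points away towards the fence at (377,264). The wrist view shows no target yet.

```bash
python3 - <<'E'
from h import *
P=ctrl.camera_params("wrist");print(np.round(P["T_tool_cam"],3),P["intrinsics"],P["k1"])
c=cam("wrist");o=ctrl.get_obs()
W=R.from_euler('xyz',o["eef_rot"]).as_matrix()
for uv in([320,240],[320,20],[320,300],[50,100],[600,100]): print(uv,np.round((onplane(c,[uv],0)-o["ee_pos"])@W,3))
E
```

```text
[[ 0.001 -0.973 -0.229  0.066]
 [ 1.     0.001 -0.001  0.   ]
 [ 0.001 -0.229  0.973 -0.165]
 [ 0.     0.     0.     1.   ]] [[384.72671663   0.         324.7819341 ]
 [  0.         384.72671663 242.1354012 ]
 [  0.           0.           1.        ]] -0.028696399617476307
[320, 240] [[-0.022 -0.005  0.219]]
[320, 20] [[ 0.183 -0.005  0.219]]
[320, 300] [[-0.088 -0.005  0.219]]
[50, 100] [[ 0.116 -0.265  0.219]]
[600, 100] [[0.116 0.264 0.219]]
```

{"op": "move_arm", "data": {
  "targets": [
    [1, -8.4, -1.5, 0, 0, 0, 0.8],
    [1, -8.4, -1.5, 0, 0, 0, 0.8],
    [1, -8.4, -1.5, 0, 0, 0, 0.8],
    [1, -8.4, -1.5, 0, 0, 0, 0.8],
    [1, -8.4, -1.5, 0, 0, 0, 0.8],
    [1, -8.4, -1.5, 0, 0, 0, 0.8],
    [1, -8.4, -1.5, 0, 0, 0, 0.8],
    [1, -8.4, -1.5, 0, 0, 0, 0.8],
    [1, -8.4, -1.5, 0, 0, 0, 0.8],
    [1, -8.4, -1.5, 0, 0, 0, 0.8],
    [1, -8.4, -1.5, 0, 0, 0, 0.8]
  ]
}}

```text
time_s: 1.95
ee_pos: [0.583, 0.249, 0.2191]
eef_rot: [-3.141, -0.0, 1.898]
force: [-0.5, 0.1, 0.1]
grip_width: 0.094
grip_force: 0.0
```

```bash
cat > hs.py <<'E'
from h import *
o=ctrl.get_obs();print(np.round(o['ee_pos'],3),np.round(o['eef_rot'],3),o['time_s'])
c=cam("wrist");save(c,"w2")
W=R.from_euler('xyz',o["eef_rot"]).as_matrix()
for r in ctrl.cut_out("wrist","heatsink"):
    P,_=pts(c,r['region']); 
    Q=P[(P[:,2]>.018)&(P[:,2]<.03)]
    print(round(r['score'],2),np.round(r['point']),len(P),len(Q),np.round(np.median(P,0),3))
    if len(Q)>20:
        b=cv2.minAreaRect((Q[:,:2]*1000).astype(np.float32)); print('top rect mm',b, 'zq',np.percentile(Q[:,2],[5,50,95]))
        a=cv2.minAreaRect(np.argwhere(r['region'])[:,::-1].astype(np.float32));print(a)
for r in ctrl.tip_of("wrist","heatsink"): print('tip',round(r['score'],2),np.round(r['point']),np.round(onplane(c,[r['point']],0),4))
E
python3 hs.py
```

```text
[0.583 0.249 0.219] [-3.141 -0.     1.898] 1.95
0.78 [336. 174.] 1787 659 [0.576 0.295 0.007]
top rect mm ((575.213623046875, 295.3113098144531), (38.69988250732422, 39.775638580322266), 64.86778259277344) zq [0.0194482  0.02344436 0.02478336]
((333.5000305175781, 173.00001525878906), (43.13351058959961, 41.719295501708984), 45.0)
0.57 [378.  55.] 2334 1284 [0.576 0.403 0.019]
top rect mm ((576.3052368164062, 402.7456359863281), (40.43980026245117, 39.877471923828125), 74.27848052978516) zq [0.01857323 0.02255651 0.02456541]
((373.6201477050781, 56.66649627685547), (46.84177017211914, 52.2952766418457), 35.753883361816406)
0.3 [217. 421.] 2772 1110 [0.543 0.018 0.03 ]
top rect mm ((537.01318359375, 5.796775817871094), (79.11482238769531, 63.553714752197266), 24.60470199584961) zq [0.02689829 0.02913493 0.0298829 ]
((217.26487731933594, 419.02392578125), (63.187904357910156, 51.94339370727539), 1.7899105548858643)
tip 0.76 [334. 171.] [[0.5761 0.2965 0.    ]]
tip 0.76 [374.  62.] [[0.5789 0.4029 0.    ]]
tip 0.27 [262. 337.] [[0.5602 0.1022 0.    ]]
```

View pics/w2.png

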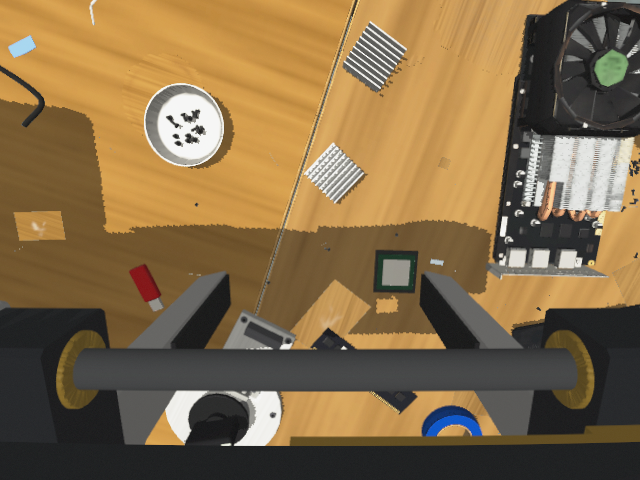

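The wrist view shows the wanted heatsink at (336,174), fins up, turned about 45° in the image. Its look-alike is at (374,57) and the jig at (230,390). I'll grasp the first one.

{"op": "move_arm", "data": {
  "targets": [
    [1, 0.93, 0.16, 1.0, 0, 0, 0.765],
    [1, 0.93, 0.16, 2.0, 0, 0, 0.765],
    [1, 0.93, 0.16, 2.5, 0, 0, 0.765],
    [1, 0.93, 0.16, 2.7, 0, 0, 0.765],
    [1, 0.93, 0.16, 2.8, 0, 0, 0.765],
    [1, 0.93, 0.16, 3.0, 0, 0, 0.765],
    [1, 0.93, 0.16, 3.4, 0, 0, 0.765],
    [1, 0.93, 0.16, 3.7, 0, 0, 0.765],
    [1, 0.93, 0.16, 3.9, 0, 0, 0.765],
    [1, 0.93, 0.16, 4.02, 0, 0, 0.765],
    [1, 0.93, 0.16, 4.02, 0, 0, 0.765]
  ]
}}

```text
time_s: 3.2
ee_pos: [0.5753, 0.2958, 0.0178]
eef_rot: [-3.141, 0.001, 1.135]
force: [0.4, -0.1, -0.5]
grip_width: 0.0938
grip_force: 0.0
```

{"op": "move_arm", "data": {
  "targets": [
    [-0.3, 0, 0, 0, 0, 0, 0],
    [-0.3, 0, 0, 0, 0, 0, 0],
    [-0.3, 0, 0, 0, 0, 0, 0],
    [-0.3, 0, 0, 0, 0, 0, 0],
    [-0.3, 0, 0, 0, 0, 0, 0],
    [-0.3, 0, 0, 0, 0, 0, 0],
    [-0.3, 0, 0, 0, 0, 0, 0],
    [-0.3, 0, 0, 0, 0, 0, 0]
  ],
  "grip_force": 15
}}

```text
time_s: 4.0
ee_pos: [0.5756, 0.2958, 0.0184]
eef_rot: [-3.142, 0.0, 1.134]
force: [-0.1, -0.3, -0.1]
grip_width: 0.0401
grip_force: 15.0
```

{"op": "move_arm", "data": {
  "targets": [
    [-0.3, 0, 0, -0.6, 0, 0, 0],
    [-0.3, 0, 0, -1.4, 0, 0, 0],
    [-0.3, 0, 0, -2.4, 0, 0, 0],
    [-0.3, -0.6, 0.2, -3.2, 0, 0, -0.05],
    [-0.3, -1.5, 0.5, -3.6, 0, 0, -0.1],
    [-0.3, -2.4, 0.8, -3.6, 0, 0, -0.2],
    [-0.3, -3.3, 1.1, -3.6, 0, 0, -0.286],
    [-0.3, -4.2, 1.4, -3.6, 0, 0, -0.286],
    [-0.3, -5.1, 1.75, -3.6, 0, 0, -0.286],
    [-0.3, -6.0, 2.1, -3.6, 0, 0, -0.286],
    [-0.3, -6.4, 2.2, -3.6, 0, 0, -0.286],
    [-0.3, -6.4, 2.2, -3.6, 0, 0, -0.286]
  ]
}}

```text
time_s: 5.2
ee_pos: [0.5394, -0.0431, 0.1984]
eef_rot: [-3.141, 0.0, 1.416]
force: [0.0, 0.2, -1.4]
grip_width: 0.0397
grip_force: 15.0
```

```bash
python3 - <<'E'
from h import *
o=ctrl.get_obs();print(np.round(o['ee_pos'],3),np.round(o['eef_rot'],3),o['time_s'],o['grip_width'])
c=cam("wrist");save(c,"w3");np.savez("w3.npz",**c)
W=R.from_euler('xyz',o["eef_rot"]).as_matrix()
# held heatsink: points near TCP
P,uv=pts(c,np.ones((480,640),bool));Q=(P-o["ee_pos"])@W
m=(abs(Q[:,1])<.0185)&(abs(Q[:,0])<.04)&(Q[:,2]<.03)&(Q[:,2]>-.03)
print(m.sum(),np.percentile(Q[m],[0.5,2,50,98,99.5],axis=0).round(4))
for n,z in(("jig",0),("knob_grip",.057),("seat",.01),("fence",.018),("clamp_jaw",0),("heatsink",0)):
    for r in ctrl.tip_of("wrist",n): print(n,round(r['score'],2),np.round(r['point']),np.round(onplane(c,[r['point']],z),4))
for n in("jig","fence","clamp_jaw","knob_grip","index_pin"):
    for r in ctrl.cut_out("wrist",n)[:2]:
        P,_=pts(c,r['region']);print('cut',n,round(r['score'],2),np.round(r['point']),len(P),np.round(np.median(P,0),4))
E
```

```text
[ 0.539 -0.043  0.198] [-3.141  0.     1.416] 5.2 0.03973598117759502
6676 [[-0.0198 -0.0185 -0.0065]
 [-0.0189 -0.0182 -0.0061]
 [ 0.0022  0.0002  0.0122]
 [ 0.0197  0.0184  0.0152]
 [ 0.0198  0.0185  0.0172]]
jig 0.69 [317. 171.] [[0.5393 0.0055 0.    ]]
knob_grip 0.86 [321. 171.] [[0.5445 0.0077 0.057 ]]
seat 0.8 [322.  73.] [[0.5569 0.0876 0.01  ]]
fence 0.66 [321.  39.] [[0.5603 0.1124 0.018 ]]
heatsink 0.98 [327. 290.] [[ 0.5306 -0.1122  0.    ]]
cut jig 0.6 [316. 147.] 20388 [0.5496 0.0289 0.0102]
cut fence 0.88 [324. 142.] 20618 [0.5495 0.0291 0.0102]
cut fence 0.74 [322. 244.] 153 [ 0.5383 -0.0578  0.0205]
cut clamp_jaw 0.85 [315. 109.] 707 [0.5513 0.057  0.0254]
cut knob_grip 0.66 [320. 166.] 4762 [0.543  0.0085 0.0296]
cut index_pin 0.49 [324. 244.] 118 [ 0.5385 -0.0586  0.0207]
```

View pics/w3.png

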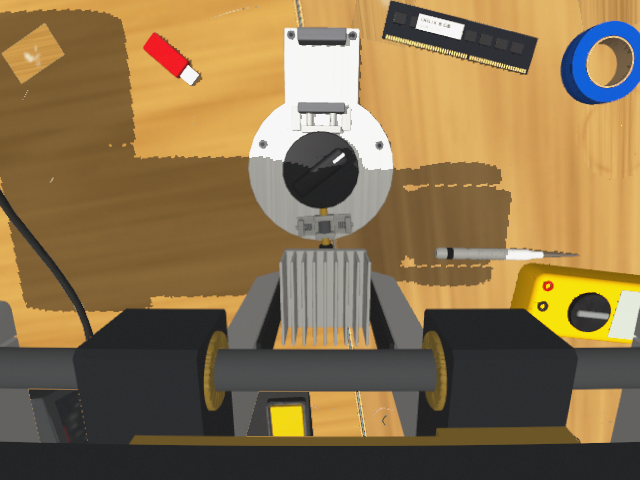

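The heatsink sits centred in the fingers (about 325,297) with its fins up. The jig is above it in the image, with the knob at (320,170), jaw at (320,107), fence at (322,37) and pin at (325,240). Next I'll fit the jig pose from depth.

```bash
python3 - <<'E'
from h import *
from scipy.optimize import least_squares
c=dict(np.load("w3.npz"));P,uv=pts(c,np.ones((480,640),bool))
near=np.hypot(P[:,0]-.55,P[:,1]-.04)<.14
# deck mask outline -> rim circle
zi=np.zeros((480,640));zi[uv[:,1],uv[:,0]]=P[:,2]*near
def hull(lo,hi,sel=None):
    m=near&(P[:,2]>lo)&(P[:,2]<hi)&(uv[:,1]<245)
    if sel is not None:m&=sel
    return P[m]
sk=hull(.0275,.0315);sk=sk[np.hypot(sk[:,0]-.543,sk[:,1]-.008)<.04]
(cx,cy),r=cv2.minEnclosingCircle((sk[:,:2]*1000).astype(np.float32));print('skirt',cx,cy,r)
J0=np.array([cx,cy])/1000
dk=hull(.007,.0135)
for yaw0 in(-.15,):
    X=np.array([np.cos(yaw0),np.sin(yaw0)]);Y=np.array([-X[1],X[0]])
    L=np.c_[(dk[:,:2]-J0)@X,(dk[:,:2]-J0)@Y]
    arm=L[(L[:,1]>.068)&(L[:,1]<.115)]
    e=[]
    for y in np.arange(.07,.114,.003):
        s=arm[abs(arm[:,1]-y)<.0015][:,0]
        if len(s)>5:e.append((y,s.min(),s.max()))
    e=np.array(e);print(np.round(e*1000,1))
    mid=(e[:,1]+e[:,2])/2;pf=np.polyfit(e[:,0],mid,1);print('mid fit slope',pf, 'slopes',np.polyfit(e[:,0],e[:,1],1)[0],np.polyfit(e[:,0],e[:,2],1)[0])
    print('arm end y',np.percentile(L[abs(L[:,0])<.03][:,1],99.8))
    t=hull(.0235,.029);T=np.c_[(t[:,:2]-J0)@X,(t[:,:2]-J0)@Y]
    for n,a,b in(("jaw",.042,.065),("fence",.095,.12)):
        q=T[(T[:,1]>a)&(T[:,1]<b)&(abs(T[:,0])<.025)];print(n,len(q),np.percentile(q,[1,50,99],axis=0).round(4), 'line',np.polyfit(q[:,0],q[:,1],1))
ring=dk[:,:2];d=ring-J0;a=np.arctan2(d[:,1],d[:,0]);rim=[]
for k in np.arange(-np.pi,np.pi,.05):
    s=abs(a-k)<.02
    if s.sum()>5:
        i=np.argmax(np.hypot(*d[s].T));p=ring[s][i];rr=np.hypot(*(p-J0))
        if .062<rr<.07:rim.append(p)
rim=np.array(rim);f=least_squares(lambda v:np.hypot(rim[:,0]-v[0],rim[:,1]-v[1])-v[2],[*J0,.066],loss='soft_l1',f_scale=.001);print('rim',len(rim),f.x)
# bar direction
b=P[near&(P[:,2]>.06)&(P[:,2]<.07)&(np.hypot(P[:,0]-J0[0],P[:,1]-J0[1])<.04)];print('bar',len(b),cv2.minAreaRect((b[:,:2]*1000).astype(np.float32)),b[:,2].max())
E
```

```text
skirt 542.679443359375 6.970326900482178 32.94052505493164
[[  70.   -30.9   32.6]
 [  73.  -114.    32.6]
 [  76.  -116.2   33.5]
 [  79.  -117.9   33.4]
 [  82.  -127.    33.3]
 [  85.  -127.7   33.4]
 [  88.  -126.6   33.2]
 [  91.  -124.9   33.2]
 [  94.  -124.1   33.1]
 [  97.  -122.5   33.2]
 [ 100.  -121.3   33.1]
 [ 103.   -29.1   33. ]
 [ 106.   -29.2   33.9]
 [ 109.   -29.1   33.9]
 [ 112.   -28.9   33.8]]
mid fit slope [ 0.80906224 -0.1026331 ] slopes 1.5995179027200876 0.01860657479214014
arm end y 0.11719473348856789
jaw 483 [[-0.0186  0.0484]
 [ 0.0014  0.0523]
 [ 0.0206  0.0563]] line [-0.01389134  0.05251785]
fence 606 [[-0.0168  0.104 ]
 [ 0.0025  0.1086]
 [ 0.0211  0.1132]] line [-0.004816    0.10863492]
rim 101 [0.54290325 0.00705685 0.06551352]
bar 1129 ((542.8865356445312, 6.885323524475098), (48.05155944824219, 14.047059059143066), 29.196144104003906) 0.0680381229401189
```

Jig axis is at (0.5428, 0.0070) with yaw about -0.168, the seat at (0.5562, 0.0859), and the knob reads about 0.02. Now to move above the seat.

{"op": "move_arm", "data": {
  "targets": [
    [-0.3, 0.8, -0.02, 0, 0, 0, 0.013],
    [-0.3, 1.7, -0.04, 0.2, 0, 0, 0.013],
    [-0.3, 2.4, -0.066, 0.8, 0, 0, 0.013],
    [-0.3, 2.6, -0.066, 1.5, 0, 0, 0.013],
    [-0.3, 2.6, -0.066, 1.97, 0, 0, 0.013],
    [-0.3, 2.6, -0.066, 1.97, 0, 0, 0.013],
    [-0.3, 2.6, -0.066, 1.97, 0, 0, 0.013],
    [-0.3, 2.6, -0.066, 1.97, 0, 0, 0.013]
  ]
}}

```text
time_s: 6.6
ee_pos: [0.557, 0.0881, 0.1017]
eef_rot: [3.139, -0.001, 1.406]
force: [-0.2, 0.5, -0.9]
grip_width: 0.0403
grip_force: 15.0
```

```bash
python3 - <<'E'
from h import *
o=ctrl.get_obs();print(np.round(o['ee_pos'],4),np.round(o['eef_rot'],4),np.round(o['force'],2),o['time_s'])
W=R.from_euler('xyz',o["eef_rot"]).as_matrix();print('go(units)',(np.array([.5562,.0859,.0284])-o['ee_pos'])@W/.05, 'turn',o['eef_rot'][2]-1.403)
E
```

```text
[0.557  0.0881 0.1017] [ 3.1392e+00 -6.0000e-04  1.4063e+00] [-0.18  0.54 -0.89] 6.6
go(units) [-0.04731207 -0.01126758  1.46553155] turn 0.0032854489245934815
```

{"op": "move_arm", "data": {
  "targets": [
    [-0.3, -0.045, -0.01, 0.4, 0, 0, 0],
    [-0.3, -0.045, -0.01, 0.8, 0, 0, 0],
    [-0.3, -0.045, -0.01, 1.1, 0, 0, 0],
    [-0.3, -0.045, -0.01, 1.25, 0, 0, 0],
    [-0.3, -0.045, -0.01, 1.35, 0, 0, 0],
    [-0.3, -0.045, -0.01, 1.4, 0, 0, 0],
    [-0.3, -0.045, -0.01, 1.4, 0, 0, 0]
  ]
}}

```text
time_s: 7.3
ee_pos: [0.5555, 0.0862, 0.0303]
eef_rot: [3.141, -0.0, 1.407]
force: [-0.8, -0.9, -0.3]
grip_width: 0.0403
grip_force: 15.0
```

{"op": "move_arm", "data": {
  "targets": [
    [-0.3, 0, 0, 0.02, 0, 0, 0],
    [-0.3, 0, 0, 0.04, 0, 0, 0],
    [-0.3, 0, 0, 0.05, 0, 0, 0],
    [-0.3, 0, 0, 0.05, 0, 0, 0]
  ]
}}

```text
time_s: 7.7
ee_pos: [0.5556, 0.0863, 0.0284]
eef_rot: [3.141, -0.0, 1.407]
force: [-3.3, -0.3, 8.7]
grip_width: 0.0402
grip_force: 15.0
```

{"op": "move_arm", "data": {
  "targets": [
    [0.6, 0, 0, -0.03, 0, 0, 0],
    [0.6, 0, 0, -0.03, 0, 0, 0],
    [0.6, 0, 0, -0.03, 0, 0, 0],
    [0.6, 0, 0, -0.03, 0, 0, 0],
    [0.6, 0, 0, -0.03, 0, 0, 0],
    [0.6, 0, 0, -0.5, 0, 0, 0],
    [0.6, 0, 0, -1.2, 0, 0, 0],
    [0.6, -0.4, 0, -2.0, 0, 0, 0],
    [0.6, -1.0, 0, -2.8, 0, 0, 0],
    [0.6, -1.6, 0, -3.3, 0, 0, 0],
    [0.6, -1.6, 0, -3.3, 0, 0, 0],
    [0.6, -1.6, 0, -3.3, 0, 0, 0]
  ]
}}

```text
time_s: 8.9
ee_pos: [0.5421, 0.0072, 0.1923]
eef_rot: [3.141, -0.0, 1.406]
force: [0.0, 0.2, -0.8]
grip_width: 0.0752
grip_force: 0.0
```

```bash
python3 - <<'E'
from h import *
o=ctrl.get_obs();print(np.round(o['ee_pos'],4),np.round(o['eef_rot'],4),o['time_s'],np.round(o['moment'],3))
c=cam("wrist");save(c,"w4")
J=np.array([.5428,.0070]);a=-.168;X=np.array([np.cos(a),np.sin(a)]);Y=np.array([-X[1],X[0]])
P,uv=pts(c,np.ones((480,640),bool));L=np.c_[(P[:,:2]-J)@X,(P[:,:2]-J)@Y,P[:,2]]
q=L[(L[:,2]>.0295)&(L[:,2]<.042)&(abs(L[:,0])<.03)&(L[:,1]>.05)&(L[:,1]<.11)]
print(len(q),np.percentile(q,[.5,50,99.5],axis=0).round(4),cv2.minAreaRect((q[:,:2]*1000).astype(np.float32)))
b=P[(P[:,2]>.06)&(P[:,2]<.072)&(np.hypot(*(P[:,:2]-J).T)<.04)];print('bar',len(b),cv2.minAreaRect((b[:,:2]*1000).astype(np.float32)) if len(b) else '')
W=R.from_euler('xyz',o["eef_rot"]).as_matrix();print('go',(np.array([*J,.10])-o['ee_pos'])@W/.05)
E
```

```text
[0.5421 0.0072 0.1923] [ 3.1413e+00 -2.0000e-04  1.4056e+00] 8.9 [-0.03   0.012  0.048]
884 [[-0.021   0.0599  0.0301]
 [-0.0008  0.0806  0.0334]
 [ 0.0189  0.0994  0.0354]] ((-1.0330047607421875, 79.67418670654297), (39.938262939453125, 39.49684143066406), 0.2510194778442383)
bar 1076 ((542.9169311523438, 6.963624954223633), (48.037010192871094, 14.373078346252441), 29.064435958862305)
go [-1.18901414e-03  1.28922169e-02  1.84532837e+00]
```

View pics/w4.png

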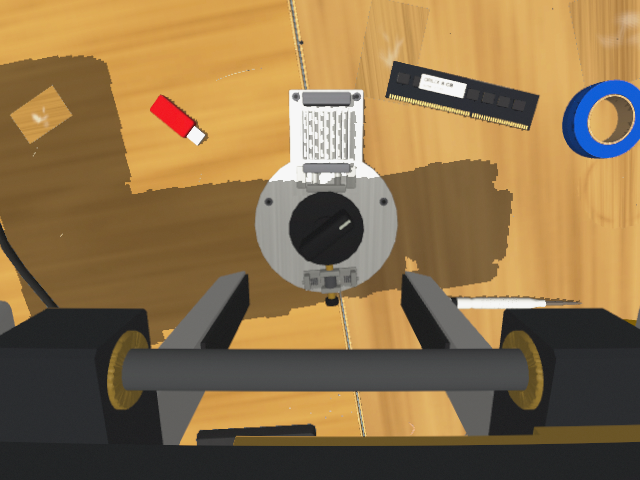

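The heatsink sits at (329,135) between the fence (327,98) and the jaw (327,168), fins up, about 1 mm off the seat's middle. The knob is at (326,228) and the pin's tail at (331,300). Next is the knob.

{"op": "move_arm", "data": {
  "targets": [
    [0, 0, 0.012, 0.2, 0, 0, -0.15],
    [0, 0, 0.012, 0.4, 0, 0, -0.3],
    [0, 0, 0.012, 0.6, 0, 0, -0.45],
    [0, 0, 0.012, 0.8, 0, 0, -0.6],
    [0, 0, 0.012, 1.0, 0, 0, -0.75],
    [0, 0, 0.012, 1.2, 0, 0, -0.9],
    [0, 0, 0.012, 1.4, 0, 0, -1.05],
    [0, 0, 0.012, 1.6, 0, 0, -1.2],
    [0, 0, 0.012, 1.8, 0, 0, -1.35],
    [0, 0, 0.012, 1.8, 0, 0, -1.5],
    [0, 0, 0.012, 1.8, 0, 0, -1.65],
    [0, 0, 0.012, 1.8, 0, 0, -1.75]
  ]
}}

```text
time_s: 10.15
ee_pos: [0.5421, 0.0084, 0.1007]
eef_rot: [3.141, -0.003, -3.119]
force: [0.2, -0.6, 0.8]
grip_width: 0.047
grip_force: 0.0
```

{"op": "move_arm", "data": {
  "targets": [
    [0, 0, 0, 0, 0, 0, -0.15],
    [0, 0, 0, 0, 0, 0, -0.3],
    [0, 0, 0, 0, 0, 0, -0.45],
    [0, 0, 0, 0, 0, 0, -0.493],
    [0, 0, 0, 0, 0, 0, -0.493],
    [0, 0, 0, 0, 0, 0, -0.493]
  ]
}}

```text
time_s: 10.75
ee_pos: [0.5424, 0.0079, 0.1014]
eef_rot: [3.141, -0.001, -2.634]
force: [0.8, -0.2, 0.1]
grip_width: 0.0467
grip_force: 0.0
```

```bash
python3 - <<'E'
from h import *
o=ctrl.get_obs();print(np.round(o['ee_pos'],4),np.round(o['eef_rot'],4),np.round(o['qpos'],3),o['time_s'],np.round(o['moment'],3))
W=R.from_euler('xyz',o["eef_rot"]).as_matrix();print('go',(np.array([.5428,.007,.052])-o['ee_pos'])@W/.05,'turn',o['eef_rot'][2]-(.508-np.pi))
E
```

```text
[0.5424 0.0079 0.1014] [ 3.1407e+00 -1.4000e-03 -2.6342e+00] [-0.053  0.411  1.664  0.     1.068 -2.131] 10.75 [ 0.099  0.021 -0.005]
go [ 8.65062123e-04 -2.03932719e-02  9.88977710e-01] turn -0.0006243818580591309
```

{"op": "move_arm", "data": {
  "targets": [
    [0, 0, -0.02, 0.3, 0, 0, 0],
    [0, 0, -0.02, 0.6, 0, 0, 0],
    [0, 0, -0.02, 0.85, 0, 0, 0],
    [0, 0, -0.02, 0.98, 0, 0, 0],
    [0, 0, -0.02, 0.98, 0, 0, 0],
    [-1, 0, -0.02, 0.98, 0, 0, 0],
    [-1, 0, -0.02, 0.98, 0, 0, 0],
    [-1, 0, -0.02, 0.98, 0, 0, 0],
    [-1, 0, -0.02, 0.98, 0, 0, 0],
    [-1, 0, -0.02, 0.98, 0, 0, 0],
    [-1, 0, -0.02, 0.98, 0, 0, 0]
  ],
  "grip_force": 25
}}

```text
time_s: 11.85
ee_pos: [0.543, 0.007, 0.0538]
eef_rot: [3.14, 0.0, -2.633]
force: [-3.0, 6.0, 4.8]
grip_width: 0.0136
grip_force: 25.0
```

```bash
cat > st.py <<'E'
from h import *
o=ctrl.get_obs();y=o['eef_rot'][2]%(2*np.pi)
print(np.round(o['ee_pos'],4),'knob',round(.022+3.65-y,4),'F',np.round(o['force'],2),'M',np.round(o['moment'],3),'w',round(o['grip_width'],4),'tau',np.round(o['tau'],3),o['time_s'])
E
python3 st.py
```

```text
[0.543  0.007  0.0538] knob 0.0222 F [-3.01  5.99  4.79] M [ 1.096  0.712 -0.047] w 0.0136 tau [-3.1480e+00 -5.4998e+01 -2.9391e+01 -1.1970e+00 -9.4600e-01 -1.0000e-02] 11.85
```

{"op": "move_arm", "data": {
  "targets": [
    [-1, 0, 0.01, 0, 0, 0, 0.05],
    [-1, 0, 0.01, 0, 0, 0, 0.1],
    [-1, 0, 0.01, 0, 0, 0, 0.15],
    [-1, 0, 0.01, 0, 0, 0, 0.2],
    [-1, 0, 0.01, 0, 0, 0, 0.2]
  ]
}}

```text
time_s: 12.35
ee_pos: [0.543, 0.0071, 0.0537]
eef_rot: [3.141, 0.0, -2.834]
force: [-2.8, 4.0, 4.4]
grip_width: 0.0139
grip_force: 25.0
```

```bash
python3 st.py
```

```text
[0.543  0.0071 0.0537] knob 0.223 F [-2.75  4.02  4.45] M [ 0.754  0.526 -0.005] w 0.0139 tau [ -2.191 -54.741 -28.834  -0.864  -0.72    0.901] 12.35
```

{"op": "move_arm", "data": {
  "targets": [
    [-1, 0, 0, 0, 0, 0, 0.06],
    [-1, 0, 0, 0, 0, 0, 0.12],
    [-1, 0, 0, 0, 0, 0, 0.18],
    [-1, 0, 0, 0, 0, 0, 0.24],
    [-1, 0, 0, 0, 0, 0, 0.3],
    [-1, 0, 0, 0, 0, 0, 0.36],
    [-1, 0, 0, 0, 0, 0, 0.4],
    [-1, 0, 0, 0, 0, 0, 0.44]
  ]
}}

```text
time_s: 13.15
ee_pos: [0.543, 0.0072, 0.0537]
eef_rot: [3.141, -0.0, 3.01]
force: [-2.9, 5.2, 4.6]
grip_width: 0.0139
grip_force: 25.0
```

```bash
python3 st.py
```

```text
[0.543  0.0072 0.0537] knob 0.662 F [-2.86  5.23  4.64] M [0.966 0.563 0.138] w 0.0139 tau [ -3.028 -54.629 -28.786  -1.009  -0.756  -0.677] 13.15
```

{"op": "move_arm", "data": {
  "targets": [
    [-1, 0, 0, 0, 0, 0, 0.03],
    [-1, 0, 0, 0, 0, 0, 0.03]
  ]
}}

```text
time_s: 13.35
ee_pos: [0.543, 0.0072, 0.0537]
eef_rot: [3.141, -0.0, 2.981]
force: [-2.8, 4.9, 4.8]
grip_width: 0.0141
grip_force: 25.0
```

```bash
python3 st.py
```

```text
[0.543  0.0072 0.0537] knob 0.6914 F [-2.75  4.89  4.77] M [0.954 0.59  0.099] w 0.0141 tau [ -2.935 -54.641 -28.796  -1.048  -0.754   0.561] 13.35
```

{"op": "move_arm", "data": {
  "targets": [
    [-1, 0, 0, 0, 0, 0, 0.03],
    [-1, 0, 0, 0, 0, 0, 0.03]
  ]
}}

```text
time_s: 13.55
ee_pos: [0.543, 0.0073, 0.0537]
eef_rot: [3.141, -0.0, 2.951]
force: [-2.5, 5.3, 4.7]
grip_width: 0.0139
grip_force: 25.0
```

```bash
python3 st.py
```

```text
[0.543  0.0073 0.0537] knob 0.7214 F [-2.54  5.29  4.75] M [1.043 0.584 0.002] w 0.0139 tau [ -2.977 -54.634 -28.802  -1.063  -0.759   0.495] 13.55
```

{"op": "move_arm", "data": {
  "targets": [
    [-1, 0, 0, 0, 0, 0, 0.03],
    [-1, 0, 0, 0, 0, 0, 0.03]
  ]
}}

```text
time_s: 13.75
ee_pos: [0.543, 0.0073, 0.0537]
eef_rot: [3.141, -0.0, 2.921]
force: [-1.8, 4.5, 5.0]
grip_width: 0.0136
grip_force: 25.0
```

```bash
python3 st.py
```

```text
[0.543  0.0073 0.0537] knob 0.7513 F [-1.83  4.53  5.05] M [1.028 0.577 0.063] w 0.0136 tau [ -3.024 -54.649 -28.787  -1.068  -0.749   0.508] 13.75
```

```bash
cat > st2.py <<'E'
from h import *
import sys
S=[]
for i in range(8):
    c=cam("side");o=ctrl.get_obs();S.append([o['moment'][2],o['tau'][5],o['eef_rot'][2]])
S=np.array(S);m=S.mean(0);print('Mz',np.round(S[:,0],3),'mean',m[0].round(4),'tau6',np.round(S[:,1],3),'knob',round(.022+3.65-m[2]%(2*np.pi),4),o['time_s'])
save(c,'side'+sys.argv[1]);
for r in ctrl.cut_out("side","index_pin")[:2]:print('pin',round(r['score'],2),np.round(r['point'],1),r['region'].sum())
E
python3 st2.py 0
```

```text
Mz [ 0.083  0.063  0.057  0.072  0.061  0.005 -0.006  0.026] mean 0.045 tau6 [0.221 0.097 0.063 0.055 0.053 0.052 0.052 0.052] knob 0.7504 14.15
pin 0.58 [391.9 331.5] 66
```

View pics/side0.png

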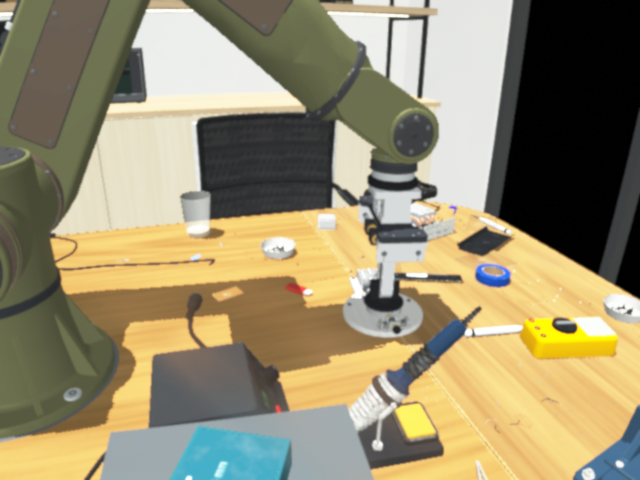

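The side camera sees the pin's foot and black tail at about (397,329), clear of the arm. I'll track both that patch and the settled joint-6 torque as the knob turns.

```bash
cat > st3.py <<'E'
from h import *
import sys
M=[]
im=[]
for i in range(3):
    c=cam("side");o=ctrl.get_obs();M.append(o['moment'][2]);im.append(c['p'].astype(float))
im=np.mean(im,0)[312:348,375:420].mean(2)
n=sys.argv[1];np.save(f'c{n}.npy',im)
r=np.load('c0.npy') if n!='0' else im
try: s,_=cv2.phaseCorrelate(r,im)
except Exception: s=(0,0)
dk=np.argwhere(im<60)
print('Mz',round(np.mean(M),3),'tau6',round(o['tau'][5],4),'knob',round(.022+3.65-o['eef_rot'][2]%(2*np.pi),4),'diff',abs(im-r).mean().round(2),abs(im-r).max().round(0),'sh',np.round(s,2),'dark',len(dk),dk.mean(0).round(2) if len(dk) else '','t',o['time_s'])
E
python3 st3.py 0
```

```text
Mz 0.026 tau6 0.0523 knob 0.7504 diff 0.0 0.0 sh [0.5 0. ] dark 26 [17.35 21.35] t 14.35
```

{"op": "move_arm", "data": {
  "targets": [
    [-1, 0, 0, 0, 0, 0, 0.015],
    [-1, 0, 0, 0, 0, 0, 0.03],
    [-1, 0, 0, 0, 0, 0, 0.03],
    [-1, 0, 0, 0, 0, 0, 0.03]
  ]
}}

```text
time_s: 14.75
ee_pos: [0.543, 0.0073, 0.0537]
eef_rot: [3.141, -0.0, 2.892]
force: [-3.1, 5.8, 5.0]
grip_width: 0.0137
grip_force: 25.0
```

```bash
python3 st3.py 1
```

```text
Mz 0.089 tau6 0.0642 knob 0.7804 diff 1.22 42.0 sh [ 0.54 -0.  ] dark 26 [17.  21.5] t 14.9
```

{"op": "move_arm", "data": {
  "targets": [
    [-1, 0, 0, 0, 0, 0, 0.01],
    [-1, 0, 0, 0, 0, 0, 0.02],
    [-1, 0, 0, 0, 0, 0, 0.02],
    [-1, 0, 0, 0, 0, 0, 0.02]
  ]
}}

```text
time_s: 15.3
ee_pos: [0.543, 0.0073, 0.0537]
eef_rot: [3.141, -0.0, 2.872]
force: [-2.4, 6.0, 4.9]
grip_width: 0.0139
grip_force: 25.0
```

```bash
python3 st3.py 2
```

```text
Mz 0.091 tau6 0.094 knob 0.8003 diff 1.02 44.0 sh [0.45 0.09] dark 26 [17.35 21.35] t 15.45
```

{"op": "move_arm", "data": {
  "targets": [
    [-1, 0, 0, 0, 0, 0, 0.01],
    [-1, 0, 0, 0, 0, 0, 0.02],
    [-1, 0, 0, 0, 0, 0, 0.02],
    [-1, 0, 0, 0, 0, 0, 0.02]
  ]
}}

```text
time_s: 15.85
ee_pos: [0.543, 0.0073, 0.0538]
eef_rot: [3.141, -0.0, 2.852]
force: [-3.1, 5.4, 5.2]
grip_width: 0.0135
grip_force: 25.0
```

```bash
python3 st3.py 3
```

```text
Mz 0.113 tau6 0.0906 knob 0.8203 diff 1.1 46.0 sh [ 0.46 -0.02] dark 27 [17.26 21.41] t 16.0
```

{"op": "move_arm", "data": {
  "targets": [
    [-1, 0, 0, 0, 0, 0, 0.01],
    [-1, 0, 0, 0, 0, 0, 0.02],
    [-1, 0, 0, 0, 0, 0, 0.02],
    [-1, 0, 0, 0, 0, 0, 0.02]
  ]
}}

```text
time_s: 16.4
ee_pos: [0.543, 0.0073, 0.0537]
eef_rot: [3.141, -0.0, 2.832]
force: [-2.3, 5.8, 5.5]
grip_width: 0.0135
grip_force: 25.0
```

```bash
python3 st3.py 4
```

```text
Mz 0.084 tau6 0.0876 knob 0.8403 diff 2.12 64.0 sh [ 0.58 -0.04] dark 26 [17.  21.5] t 16.55
```

{"op": "move_arm", "data": {
  "targets": [
    [-1, 0, 0, 0, 0, 0, 0.01],
    [-1, 0, 0, 0, 0, 0, 0.02],
    [-1, 0, 0, 0, 0, 0, 0.02],
    [-1, 0, 0, 0, 0, 0, 0.02]
  ]
}}

```text
time_s: 16.95
ee_pos: [0.543, 0.0073, 0.0537]
eef_rot: [3.141, -0.0, 2.812]
force: [-3.3, 5.5, 5.0]
grip_width: 0.0139
grip_force: 25.0
```

```bash
python3 st3.py 5
```

```text
Mz 0.117 tau6 0.0951 knob 0.8602 diff 1.61 56.0 sh [0.52 0.07] dark 26 [17.35 21.35] t 17.1
```

{"op": "move_arm", "data": {
  "targets": [
    [-1, 0, 0, 0, 0, 0, 0.01],
    [-1, 0, 0, 0, 0, 0, 0.02],
    [-1, 0, 0, 0, 0, 0, 0.02],
    [-1, 0, 0, 0, 0, 0, 0.02]
  ]
}}

```text
time_s: 17.5
ee_pos: [0.543, 0.0073, 0.0537]
eef_rot: [3.141, -0.0, 2.792]
force: [-2.5, 6.0, 3.7]
grip_width: 0.0136
grip_force: 25.0
```

```bash
python3 st3.py 6
```

```text
Mz 0.099 tau6 0.0873 knob 0.8803 diff 2.54 58.0 sh [ 0.73 -0.01] dark 25 [16.96 21.6 ] t 17.65
```

{"op": "move_arm", "data": {
  "targets": [
    [-1, 0, 0, 0, 0, 0, 0.01],
    [-1, 0, 0, 0, 0, 0, 0.02],
    [-1, 0, 0, 0, 0, 0, 0.02],
    [-1, 0, 0, 0, 0, 0, 0.02]
  ]
}}

```text
time_s: 18.05
ee_pos: [0.543, 0.0073, 0.0537]
eef_rot: [3.141, -0.0, 2.772]
force: [-3.0, 6.4, 4.7]
grip_width: 0.0134
grip_force: 25.0
```

```bash
python3 st3.py 7
```

```text
Mz 0.054 tau6 0.0664 knob 0.9003 diff 5.16 84.0 sh [ 1.11 -0.26] dark 25 [16.6  22.96] t 18.2
```

{"op": "move_arm", "data": {
  "targets": [
    [-1, 0, 0, 0, 0, 0, 0.01],
    [-1, 0, 0, 0, 0, 0, 0.01],
    [-1, 0, 0, 0, 0, 0, 0.01]
  ]
}}

```text
time_s: 18.5
ee_pos: [0.543, 0.0073, 0.0537]
eef_rot: [3.141, -0.0, 2.762]
force: [-2.1, 6.2, 6.0]
grip_width: 0.0141
grip_force: 25.0
```

```bash
python3 st3.py 8; python3 - <<'E'
import numpy as np,cv2
r=[cv2.resize(np.load(f'c{i}.npy').astype(np.uint8),None,fx=7,fy=7,interpolation=cv2.INTER_CUBIC) for i in(5,8)]
cv2.imwrite('pics/cmp.png',np.hstack(r))
E
```

```text
Mz 0.103 tau6 0.0528 knob 0.9104 diff 7.57 130.0 sh [ 1.14 -0.28] dark 23 [16.09 24.22] t 18.65
```

View pics/cmp.png

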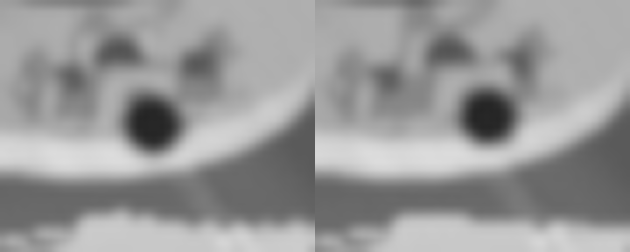

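The right-hand crop (now) shows the tail moved about 3 px right and 1 px in, compared with before on the left. The torque is falling too, so the pin has started to drop. I'll go on in small steps.

{"op": "move_arm", "data": {
  "targets": [
    [-1, 0, 0, 0, 0, 0, 0.01],
    [-1, 0, 0, 0, 0, 0, 0.015],
    [-1, 0, 0, 0, 0, 0, 0.015],
    [-1, 0, 0, 0, 0, 0, 0.015]
  ]
}}

```text
time_s: 19.05
ee_pos: [0.543, 0.0073, 0.0537]
eef_rot: [3.141, -0.0, 2.747]
force: [-3.1, 5.8, 5.9]
grip_width: 0.0139
grip_force: 25.0
```

```bash
python3 st3.py 9
```

```text
Mz 0.079 tau6 0.0399 knob 0.9253 diff 8.92 152.0 sh [ 1.41 -0.01] dark 26 [15.  24.5] t 19.2
```

```bash
python3 - <<'E'
import numpy as np,cv2
from station import ctrl
P=ctrl.camera_params("side")
def pj(r,b):
    a=-.168-np.pi/2+T0-b; p=np.array([[.5428+r*np.cos(a),.007+r*np.sin(a),.018]])
    return cv2.projectPoints(p,np.array(P["rvec"],float),np.array(P["tvec"],float),np.array(P["intrinsics"]),np.array([P["k1"],0,0,0,0.]))[0].ravel()
best=min(((np.hypot(*(pj(.078,.04)-[396.4,329.3])),T0) for T0 in np.linspace(-.35,.35,71)));print(best);T0=best[1]
b=pj(.078,.04);print(b)
for n,r,x in(("in5",.073,.04),("rot to 0",.078,0.),("rot -.1",.078,-.1),("in5,0",.073,0),("in5,-.05",.073,-.05)):print(n,pj(r,x)-b)
A=np.c_[(pj(.073,.04)-b),(pj(.078,.03)-b)]  # per 5mm, per -.01rad
for d in([1.6,-.7],[2.8,-1.2],[3.1,-2.3]):s=np.linalg.solve(A,d);print(d,'in mm',5*s[0],'bracket change',-.01*s[1])
E
```

```text
Traceback (most recent call last):
NameError: name 'T0' is not defined
```

```bash
cat > pin.py <<'E'
import numpy as np,cv2,sys
from station import ctrl
P=ctrl.camera_params("side");T0=0.
def pj(r,b):
    a=-.168-np.pi/2+T0-b; p=np.array([[.5428+r*np.cos(a),.007+r*np.sin(a),.018]])
    return cv2.projectPoints(p,np.array(P["rvec"],float),np.array(P["tvec"],float),np.array(P["intrinsics"]),np.array([P["k1"],0,0,0,0.]))[0].ravel()
B=[]
for t in np.linspace(-.35,.35,71):
    T0=t;B.append((np.hypot(*(pj(.078,.04)-[396.4,329.3])),t))
e,T0=min(B);b=pj(.078,.04);print('fit err px',e,'foot at',T0)
A=np.c_[(pj(.073,.04)-b),(pj(.078,.03)-b)];print(A)
def cen(n):
    im=np.load(f'c{n}.npy');w=np.clip(90-im,0,None);w[:12]=0;w[28:]=0
    v,u=np.mgrid[:im.shape[0],:im.shape[1]];w[:,:14]=0;return np.array([(w*u).sum(),(w*v).sum()])/w.sum()
ref=np.mean([cen(n) for n in range(6)],0)
for n in sys.argv[1:]:
    d=cen(n)-ref;s=np.linalg.solve(A,d);print(n,d.round(2),'in mm',(5*s[0]).round(1),'bracket change',(-.01*s[1]).round(3))
E
python3 pin.py 1 3 5 6 7 8 9
```

```text
fit err px 3.0162361802975157 foot at 0.050000000000000044
[[-0.96209111  0.49638193]
 [-1.87428271 -0.0423115 ]]
1 [ 0.14 -0.05] in mm 0.1 bracket change -0.003
3 [ 0.05 -0.01] in mm 0.0 bracket change -0.001
5 [-0.13  0.03] in mm -0.1 bracket change 0.003
6 [ 0.35 -0.08] in mm 0.1 bracket change -0.007
7 [ 1.5  -0.42] in mm 0.7 bracket change -0.033
8 [ 2.82 -1.04] in mm 2.0 bracket change -0.065
9 [ 3.27 -2.21] in mm 4.9 bracket change -0.085
```

{"op": "move_arm", "data": {
  "targets": [
    [-1, 0, 0, 0, 0, 0, 0.01],
    [-1, 0, 0, 0, 0, 0, 0.02],
    [-1, 0, 0, 0, 0, 0, 0.02],
    [-1, 0, 0, 0, 0, 0, 0.02]
  ]
}}

```text
time_s: 19.6
ee_pos: [0.543, 0.0073, 0.0537]
eef_rot: [3.141, -0.0, 2.727]
force: [-3.6, 5.2, 4.9]
grip_width: 0.014
grip_force: 25.0
```

```bash
python3 st3.py 10; python3 pin.py 9 10
```

```text
Mz 0.025 tau6 0.0206 knob 0.9454 diff 8.01 146.0 sh [ 1.28 -0.41] dark 22 [15.09 23.91] t 19.75
fit err px 3.0162361802975157 foot at 0.050000000000000044
[[-0.96209111  0.49638193]
 [-1.87428271 -0.0423115 ]]
9 [ 3.27 -2.21] in mm 4.9 bracket change -0.085
10 [ 2.58 -2.05] in mm 4.7 bracket change -0.07
```

The pin is in by about 5 mm, and the bracket now follows the knob at about -0.03, well below 0.10. Time to let go and retreat.

{"op": "move_arm", "data": {
  "targets": [
    [0, 0, 0, 0, 0, 0, 0],
    [0, 0, 0, 0, 0, 0, 0],
    [0, 0, 0, 0, 0, 0, 0],
    [0, 0, 0, 0, 0, 0, 0],
    [0, 0, 0, -0.4, 0, 0, 0],
    [0, 0, 0, -1.0, 0, 0, 0],
    [0, 0, 0, -1.8, 0, 0, 0],
    [0, 0, 0, -2.6, 0, 0, 0],
    [0, 0, 0, -3.0, 0, 0, 0],
    [0, 0, 0, -3.0, 0, 0, 0]
  ]
}}

```text
time_s: 20.75
ee_pos: [0.5441, 0.0066, 0.2064]
eef_rot: [3.14, 0.005, 2.725]
force: [-0.3, 0.1, -1.2]
grip_width: 0.0471
grip_force: 0.0
```

```bash
python3 st3.py 11; python3 pin.py 11; python3 - <<'E'
from h import *
c=cam("wrist");save(c,"w5")
J=np.array([.5428,.0070]);a=-.168;X=np.array([np.cos(a),np.sin(a)]);Y=np.array([-X[1],X[0]])
P,uv=pts(c,np.ones((480,640),bool));L=np.c_[(P[:,:2]-J)@X,(P[:,:2]-J)@Y,P[:,2]]
q=L[(L[:,2]>.0295)&(L[:,2]<.042)&(abs(L[:,0])<.03)&(L[:,1]>.05)&(L[:,1]<.11)]
print(len(q))
if len(q)>10: print(np.percentile(q,[.5,50,99.5],axis=0).round(4),cv2.minAreaRect((q[:,:2]*1000).astype(np.float32)))
b=P[(P[:,2]>.06)&(P[:,2]<.072)&(np.hypot(*(P[:,:2]-J).T)<.04)]
if len(b):
    R_=cv2.minAreaRect((b[:,:2]*1000).astype(np.float32));print('bar',R_)
E
```

```text
Mz -0.029 tau6 -0.0027 knob 0.9472 diff 17.19 140.0 sh [1.38 0.29] dark 24 [15.   23.71] t 20.9
fit err px 3.0162361802975157 foot at 0.050000000000000044
[[-0.96209111  0.49638193]
 [-1.87428271 -0.0423115 ]]
11 [ 3.22 -1.97] in mm 4.3 bracket change -0.082
956
[[-0.0207  0.0639  0.0296]
 [-0.0009  0.0839  0.0331]
 [ 0.0191  0.104   0.0351]] ((-0.74365234375, 83.94865417480469), (40.4711799621582, 40.21144485473633), 89.96439361572266)
bar ((542.6900024414062, 6.967585563659668), (13.846633911132812, 46.905887603759766), 66.48170471191406)
```

View pics/w5.png

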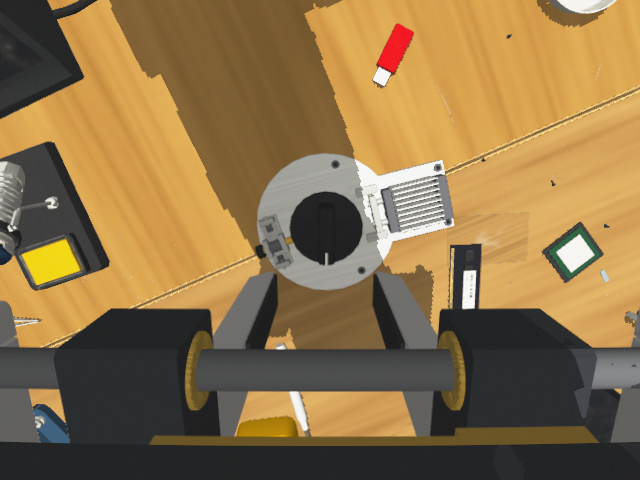

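The bar has stayed at knob ≈ 0.94. The heatsink, at (417,203), is pressed against the fence about 4 mm past the seat's middle. The pin tail at (262,251) is still in, and the robot is clear of everything, so I'm handing in.

```bash
python3 -c "
from station import ctrl
print(ctrl.hand_in())"
```

```text
the job is handed in; nothing more can be done
None
```

I set the heatsink flat in the jig, fins up, and turned the knob until the pin dropped into its notch at about 0.94 rad. By the camera readings it is in roughly 4.3–4.9 mm of its 5 mm. I then let go and handed the job in at about 21 s; the hand-in gave no verdict.

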